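Index a filter wheel to the green filter and test its shutter

ROBOT

A 6-joint arm with a two-finger parallel gripper is mounted at the origin on a cart in front of the work surface, level with it; the furniture and walls round the work are solid. World frame = base frame: x ahead of the robot, y to its left, z up, the work surface at z = 0. Lengths are in m, angles in rad, forces in N, time in s.
With the tool pointing down it reaches from about 0.25 to 0.775 m from the base axis. Payload 4 kg.
Tool frame: the origin (TCP) lies midway between the tips of the shut fingers; the grasp point (between the pads) lies 19 mm behind it; y points along the fingers, x is the direction in which the jaws open and shut, and the axes are right-handed (so a half turn about y gives the same grasp; the last joint's range is limited). The gripper opens to 94 mm and grips with 3 to 60 N. Pads are 16 mm wide; open, the fingers measure 119 mm over their backs; the gripper's body (75 mm by 177 mm) begins 78 mm behind the grasp point.
Start: joints at [-1.338, 0.087, 1.371, -0, 1.684, -0.103], TCP at [0.181, -0.519, 0.206] pointing down, gripper open.
Joint ranges: [-3.1, 3.1], [-0.76, 2.03], [0.27, 2.55], [-1.08, 4.22], [0.17, 2.65], [-2.57, 2.57]. Speed limits (rad/s): [2.79, 2.79, 3.14, 3.14, 3.14, 3.14].

INTERFACE

Orientations are given as [roll, pitch, yaw] about the fixed x, y, z axes, in that order (R = Rz(yaw) Ry(pitch) Rx(roll)).
In Python, from bench import robot gives the robot as it stands.
- The arm moves only by the shell command python3 -m creep 'ROWS'. ROWS is JSON, a list of rows, each a list of 7 numbers: the shift along the tool's x, y, z in mm, then the turn, a rotation vector about the tool's x, y, z in degrees, then the closure in counts, from 0 (fully open) to 255 (shut). A call has 1 to 5 rows; each row is the pose to reach, as a shift and turn from the pose commanded when the call began, along the tool's axes at that moment; what a row does not reach only later rows make up. A row lasts 1/8 s, in which the tool goes at most 62.5 mm and 10.7 degrees, less where a joint would pass 70% of its speed; a pose out of reach is approached as far as the arm can. A call with a gripper value outside its range is refused whole. The fingers move at their own pace and stop on an object; the grip force is fixed at half the most. Time passes only in rows, so rows that repeat a pose let the fingers close. It gives the time, the measured TCP pose, the force and the opening at its end, in the units of the state.
- robot.get_obs(): the state, without advancing time (a new reading comes with each control period).
- robot.snapshot(name): name is "side" or "top" or "wrist"; returns a dict with "color" (480x640x3 uint8, blue, green, red), "fx", "fy", "cx", "cy" (pixels), "world_from_camera" (4x4, takes a point from camera to world coordinates); the wrist camera has in their place "mount" (4x4, takes a point from camera to tool coordinates, whose origin is the TCP and whose axes are the tool frame's). Camera axes: x right, y down, z forward; pixel columns grow to the right and rows downward; lengths in m; the calibration is good to about 2 mm. A picture is of the moment at which its call begins: read the wrist's pose just before it. There is no depth.
- robot.close_job(): hands the job in, once; it reports no verdict.
Trained networks look in the newest picture that a camera, given by its name, has taken for a name from the list of things; names that differ only in an ending like _2 or _b are one class to them, and where a whole thing is asked for, a point or a joint stands for the part that bears it (a point fixed in the world has none). Each returns a list of dicts, best first, with "p" (0 to 1); they miss things now and then, are a little off and sometimes report something else, mostly with a low value. They report only what shows in the picture. A call takes as long as a camera call.
- robot.spot_in(name, camera): "point" ([x, y, z] in m, in world coordinates, good to about 4 mm: the middle of the surface that is visible of it).
- robot.landmark_of(name, camera): "point" ([x, y, z] in m, in world coordinates, good to about 4 mm: a listed point, or the origin of a listed thing).
The state is a dict: "time": time; "joint_positions": joint angles; "qvel": joint speeds; "joint_torque": joint torques, N m; "tool_pos": TCP position; "ee_rot": TCP orientation; "wrist_force": force on the tool from outside, world axes, zero at the start; "wrist_torque": the same for the moment, N m; "width": finger opening in m.
Only numpy, scipy, OpenCV 4.12 (cv2) and the standard library are available. Lean on these libraries where they do the work, as an engineer would, in place of code of your own. Each camera call takes 0.05 s, during which the arm holds its last target.

TASK

Working through the slot in the filter unit's cover, push the star wheel round in the direction of the blue arrow, one tooth at a time, letting it click to rest after each tooth, until the green filter stands in the round window. Only then slide the red shutter knob to the end of its track and let it spring back home. Leave the jar, tip box, dish and bottle alone.

Things in the scene. Friction and masses are not known exactly. Their poses are not given: they have to be found in the camera images.
- filter_unit: Fixed white flat housing, 220 (its x) x 240 (its y) x 62 mm high; origin: centre of its underside, z up; its front (-x side, with the slot) faces roughly to the robot. A blue arrow on the cover behind the slot points to its +y: the way the teeth in the slot have to go. An eight-toothed star wheel turns inside.
- wheel_axis (a point): Point on the star wheel's vertical axis (the housing's x = y = 0) at mid height of its teeth, 39 mm above the underside. Aluminium teeth, 12 mm thick with round ends, 45 degrees apart, reach from 54 mm (the hub) to 97 mm from the axis, and from 26 to 52 mm above the underside; beneath them it is empty down to 8 mm. In each click one tooth points straight to the front, in mid slot.
- tooth_gap (a point): Middle of the gap behind (on the -y side of) the mid-slot tooth while the wheel rests in a click: x = -79, y = -30, z = 52 mm of the housing (top of the teeth). The gap is about 48 mm wide along y. Fixed to the housing, axes as the housing's. A fingertip let down here and pushed along +y drives the tooth.
- slot (a point): Centre of the access slot in the cover, at the cover's upper face (62 mm up; the cover is 5 mm thick); it lies at x = -79 mm, y = 0 of the housing. The slot is 46 mm wide (x) and 124 mm long (y); axes as the housing's.
- window (a point): Centre of the round window with black rim in the cover, 30 mm across, at x = +38 mm, y = 0 of the housing. It shows one of the wheel's eight coloured filters (25 mm discs, 2 mm under the cover); only one of them is green.
- wheel (a joint): Star wheel angle, rad; 0: green filter in the window; grows as teeth in the slot move to +y. A click every 0.785 (one tooth). Starts in the click at -1.571 (blue in window) or -2.356 (red); yellow is one tooth short, orange one too far. Pushed past half a tooth it goes on by itself into the next click, else it falls back; takes about 5 N at the tooth. Stops at -2.75 and 1.18.
- shutter (a joint): Travel of the red shutter knob in m: 0 home, 0.045 at the end of its track; moves to the housing's +y. A spring drives it back: about 2 N at home, 5 N at the end.
- shutter_grip (a point): Centre of the top of the red shutter knob, which stands upright on the cover: 26 (x) x 16 (y) x 34 mm high, its top 101 mm above the housing's underside; at home at x = +86 mm, y = -58 mm of the housing. It moves with the knob; axes as the housing's. Two guide strips stand 4 mm above the cover along the track.
- specimen_jar: Bystander: jar with black lid, 56 x 56 x 88 mm; origin: centre of its underside.
- tip_box: Bystander: closed green box, 82 x 122 x 38 mm; origin: centre of its underside.
- dish: Bystander: flat round dish, 94 mm across, 15 mm high; origin: centre of its underside.
- bottle: Bystander: clear bottle with blue cap, 68 x 68 x 138 mm; origin: centre of its underside.

How it is judged:
By the outcome, as a careful person would: the job done as asked, in the order asked, and still so for the second after the job is handed in, with the robot touching nothing.
It also fails if it takes over 64 s, if anything falls off the work surface, if the arm or the gripper's body presses on something with over 40 N, if the wrist force passes 120 N, or if a joint passes its speed limit or range.

## Working session

There is one attempt and no reset: what is moved stays moved. The work goes in short steps, Python scripts to look and compute and a shell command to move; the robot and the scene stay as the last step left them, time stands still between calls to the robot, and variables do not carry over. Pictures are saved under pics/ and viewed, and the job is handed in when it is done.

```bash
mkdir -p pics; ls; python3 - <<'E'
from bench import robot
import cv2
o=robot.get_obs()
for k in o: print(k,o[k])
for c in ["top","side"]:
    s=robot.snapshot(c); cv2.imwrite(f"pics/{c}0.png",s["color"])
    for n in ["filter_unit","slot","window","tooth_gap","shutter_grip","wheel_axis","specimen_jar","tip_box","dish","bottle"]:
        try: print(c,n,[(d['p'],[round(float(x),4) for x in d['point']]) for d in robot.landmark_of(n,c)][:2])
        except Exception as e: print(n,e)
E
```

```text
pics
time 0.0
joint_positions [-1.33808854e+00  8.79303720e-02  1.37225863e+00 -6.14319608e-05
  1.68358702e+00 -1.03091167e-01]
qvel [-0.00033428  0.00094693  0.00091309  0.00076516  0.00088458 -0.00141854]
joint_torque [-8.39736167e-04 -3.40187466e+01 -3.02423036e+01  7.17013003e-02
  3.31327273e-02 -1.77503907e-04]
tool_pos [ 0.18108955 -0.51874653  0.20431542]
ee_rot [-1.57063237  0.00217806 -1.23500405]
wrist_force [-0.39932876  0.26317694  0.43835541]
wrist_torque [0.0043588  0.00219244 0.00572212]
width 0.09391374126253038
top filter_unit [(0.6, [0.5481, -0.1985, 0.0009])]
top slot [(0.97, [0.4714, -0.2241, 0.0617])]
top window [(0.81, [0.5818, -0.1878, 0.0635])]
top tooth_gap [(0.77, [0.4845, -0.2508, 0.0478]), (0.31, [0.47, -0.2215, 0.0617])]
top shutter_grip [(0.62, [0.6459, -0.2238, 0.0975])]
top wheel_axis [(0.94, [0.5465, -0.1946, 0.0376])]
top specimen_jar [(0.93, [0.4495, 0.3407, 0.0031]), (0.61, [0.546, -0.1936, 0.038])]
top tip_box [(0.87, [0.5919, 0.4595, 0.0034])]
top dish [(0.95, [0.4342, -0.468, -0.0033])]
top bottle [(0.59, [0.6575, -0.427, -0.0004])]
side filter_unit [(0.69, [0.5467, -0.1951, -0.002]), (0.24, [0.5831, -0.1851, 0.0584])]
side slot [(0.64, [0.4709, -0.2202, 0.061]), (0.21, [0.6611, -0.4298, 0.0007])]
side window [(0.82, [0.5854, -0.1864, 0.0625])]
side tooth_gap [(0.96, [0.4823, -0.2536, 0.0569])]
side shutter_grip [(0.59, [0.6502, -0.2256, 0.1027])]
side wheel_axis [(0.62, [0.5537, -0.1981, 0.0406])]
side specimen_jar [(0.74, [0.4729, -0.2195, 0.0591]), (0.72, [0.445, 0.3452, 0.0015])]
side tip_box [(0.56, [0.5871, 0.4605, -0.0004]), (0.53, [0.5459, -0.1942, -0.0041])]
side dish [(0.56, [0.4379, -0.4636, -0.0006]), (0.51, [0.5851, -0.1851, 0.0617])]
side bottle [(0.96, [0.6614, -0.4297, 0.0001])]
```

View pics/top0.png

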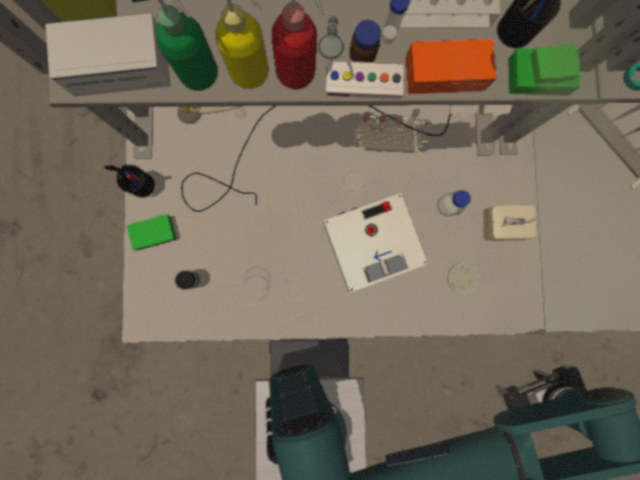

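View pics/side0.png

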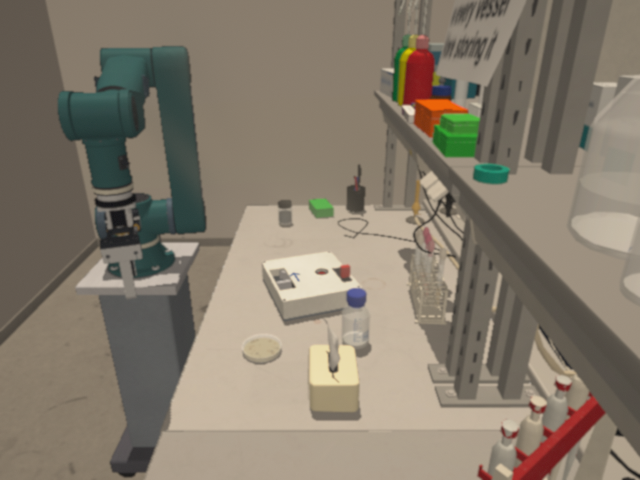

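```bash
cat > h.py <<'E'
import numpy as np
from bench import robot
def ray(s,u,v):
    T=np.array(s["world_from_camera"]); d=T[:3,:3]@np.array([(u-s["cx"])/s["fx"],(v-s["cy"])/s["fy"],1]); return T[:3,3],d
def onz(s,u,v,z):
    o,d=ray(s,u,v); return o+d*(z-o[2])/d[2]
def proj(s,p):
    T=np.linalg.inv(np.array(s["world_from_camera"])); q=T[:3,:3]@np.array(p)+T[:3,3]
    return s["fx"]*q[0]/q[2]+s["cx"], s["fy"]*q[1]/q[2]+s["cy"]
def tri(a,b):
    (o1,d1),(o2,d2)=a,b
    t=np.linalg.lstsq(np.c_[d1,-d2],o2-o1,rcond=None)[0]
    return o1+d1*t[0],o2+d2*t[1]
E
python3 - <<'E'
from h import *
import cv2
c={"slot":(-79,0,62),"window":(38,0,62),"tooth_gap":(-79,-30,52),"shutter_grip":(86,-58,101),"wheel_axis":(0,0,39),"filter_unit":(0,0,0)}
S={k:robot.snapshot(k) for k in("top","side")}
A=[];B=[]
for cam in S:
    for n in c:
        for d in robot.landmark_of(n,cam)[:1]:
            if d['p']>.5: A.append(c[n]);B.append(d['point'])
A=np.array(A)/1e3;B=np.array(B)
a=A[:,:2]-A[:,:2].mean(0);b=B[:,:2]-B[:,:2].mean(0)
th=np.arctan2((a[:,0]*b[:,1]-a[:,1]*b[:,0]).sum(),(a*b).sum())
R=np.array([[np.cos(th),-np.sin(th)],[np.sin(th),np.cos(th)]])
t=B[:,:2].mean(0)-R@A[:,:2].mean(0)
print(th,np.degrees(th),t); print(np.round((B[:,:2]-(A[:,:2]@R.T+t))*1e3,1))
for k,s in S.items():
    print(k,np.round(s["world_from_camera"],3).tolist(),s["fx"])
    im=s["color"].copy()
    big=cv2.resize(im,None,fx=5,fy=5,interpolation=cv2.INTER_CUBIC)
    for p in [(-.11,-.12,.062),(.11,-.12,.062),(.11,.12,.062),(-.11,.12,.062)]:
        q=np.r_[R@p[:2]+t,p[2]]; u=proj(s,q); print(k,np.round(u,1))
        cv2.circle(big,(int((u[0]+.5)*5),int((u[1]+.5)*5)),5,(255,0,255),1)
    u=proj(s,np.r_[t,.06]); x,y=int(u[0]*5),int(u[1]*5)
    cv2.imwrite(f"pics/{k}_z.png",big[max(0,y-300):y+300,max(0,x-400):x+400]); print(x-400,y-300)
# shelf: orange box front-bottom-left corner guess
print(tri(ray(S['top'],406,92),ray(S['side'],440,137)))
E
```

```text
0.31286096618308135 17.925612936675734 [ 0.54752418 -0.19591774]
[[-1.5 -2.3]
 [ 0.4 -2.9]
 [-3.8  5.6]
 [-1.8 -2.3]
 [ 1.3  2.4]
 [ 2.5 -2.7]
 [ 0.5 -1.5]
 [ 6.2  3.5]
 [-3.8  0.1]]
top [[-0.017, -0.996, 0.085, 0.448], [-1.0, 0.015, -0.025, 0.0], [0.024, -0.085, -0.996, 1.317], [0.0, 0.0, 0.0, 1.0]] 437.529676814028
top [427.5 264.9]
top [401.8 193.5]
top [324.  219.7]
top [349.1 292.1]
1477 911
side [[1.0, -0.002, -0.001, 0.563], [0.0, -0.414, 0.91, -1.377], [-0.003, -0.91, -0.414, 0.696], [0.0, 0.0, 0.0, 1.0]] 471.45477812837083
side [281.3 300.9]
side [360.9 287.4]
side [330.5 250.8]
side [261.3 260.7]
1141 1069
(array([ 0.83363615, -0.21064611,  0.43251808]), array([ 0.87317431, -0.21725987,  0.45133884]))
```

View pics/top_z.png

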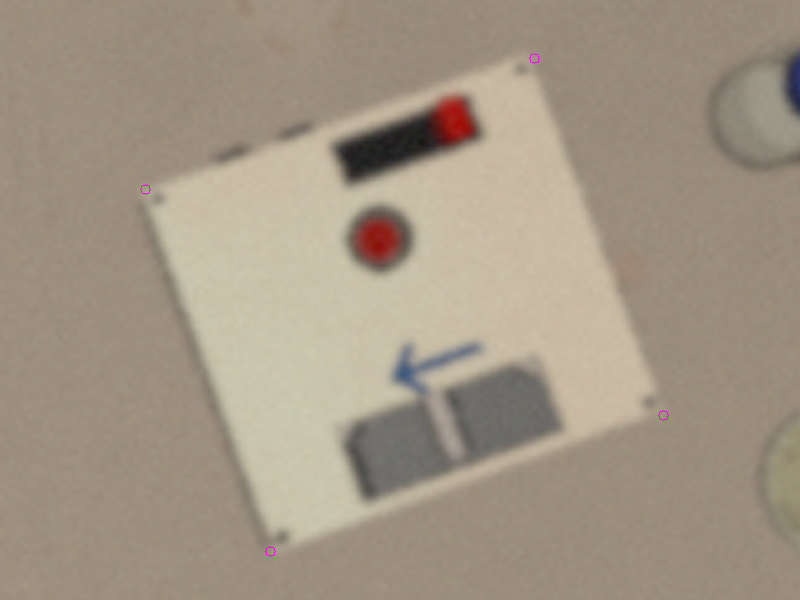

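View pics/side_z.png

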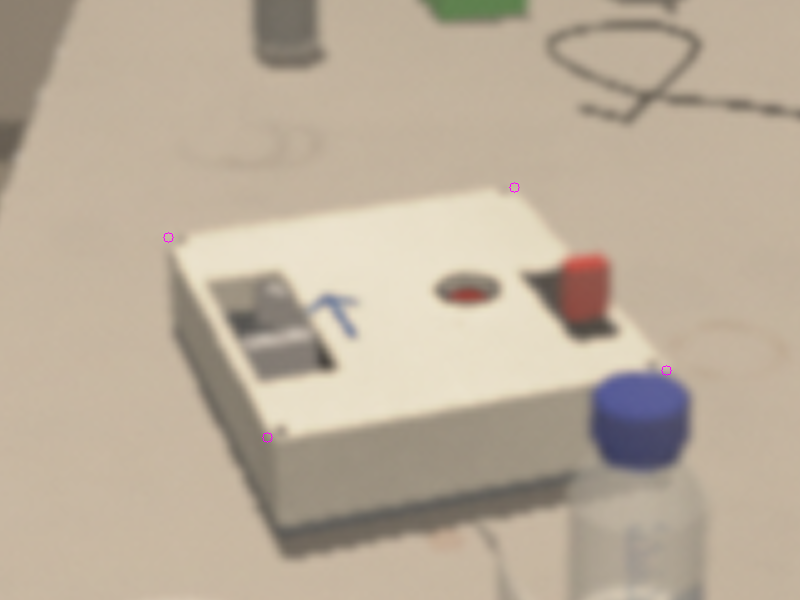

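Red is in the window (top crop 378,238), so three clicks are needed. I'll go above the slot, turned so the jaws lie along the housing x.

```bash
python3 -m creep '[[-22,0,52,0,-10,0,255],[-44,0,104,0,-20,0,255],[-66,0,156,0,-30,0,255],[-88,0,208,0,-40,0,255],[-110,0,260,0,-50,0,255]]'; cat >> h.py <<'E'
from scipy.spatial.transform import Rotation as Ro
TH=0.31286; T0=np.array([0.54752,-0.19592,0])
def hou(p,th=None,t=None):
    th=TH if th is None else th; t=T0 if t is None else t
    return Ro.from_euler('z',th).apply(np.array(p)/1e3)+t
def goto(p,yaw=None):
    o=robot.get_obs(); R=Ro.from_euler('xyz',o['ee_rot']); yaw=TH if yaw is None else yaw
    print('pos',np.round(o['tool_pos'],4),'t',o['time'],'F',np.round(o['wrist_force'],1))
    print('shift mm',np.round(R.inv().apply(hou(p)-o['tool_pos'])*1e3,1),'turn',np.round(np.degrees((R.inv()*Ro.from_euler('xyz',[-np.pi/2,0,yaw])).as_rotvec()),2))
    print('housing pos',np.round(Ro.from_euler('z',-TH).apply(o['tool_pos']-T0)*1e3,1))
E
python3 -c "
from h import *
goto((-79,-30,160))"
```

```text
time: 2.42
tool_pos: [0.3917, -0.3285, 0.2057]
ee_rot: [-1.571, -0.001, -0.357]
wrist_force: [0.3, -1.0, -0.5]
width: 0.0474
pos [ 0.3917 -0.3285  0.2057] t 2.425 F [ 0.3 -1.  -0.5]
shift mm [ 56.4  45.7 106.1] turn [ 4.000e-02 -3.837e+01  3.000e-02]
housing pos [-189.1  -78.1  205.7]
```

```bash
python3 -m creep '[[14,0,26,0,-10,0,255],[28,0,52,0,-20,0,255],[42,0,80,0,-30,0,255],[56,0,106,0,-38.4,0,255],[56,0,106,0,-38.4,0,255]]'; python3 - <<'E'
from h import *
import cv2
goto((-79,-30,160))
o=robot.get_obs()
s=robot.snapshot("wrist"); cv2.imwrite("pics/w1.png",s["color"])
M=np.eye(4);M[:3,:3]=Ro.from_euler('xyz',o['ee_rot']).as_matrix();M[:3,3]=o['tool_pos']
s["world_from_camera"]=M@np.array(s["mount"])
print(np.round(s["mount"],3).tolist())
im=s["color"].copy()
for p in [(-110,-120,62),(110,-120,62),(110,120,62),(-110,120,62),(-102,-62,62),(-56,-62,62),(-56,62,62),(-102,62,62),(38,0,62),(86,-58,101)]:
    u=proj(s,hou(p)); 
    if abs(u[0])<2000 and abs(u[1])<2000: cv2.circle(im,(int(u[0]),int(u[1])),5,(255,0,255),1)
cv2.imwrite("pics/w1a.png",im)
for n in ["slot","tooth_gap","window","shutter_grip","wheel_axis"]:
    print(n,[(d['p'],np.round(d['point'],4),np.round(hou({"slot":(-79,0,62),"window":(38,0,62),"tooth_gap":(-79,-30,52),"shutter_grip":(86,-58,101),"wheel_axis":(0,0,39)}[n]),4)) for d in robot.landmark_of(n,"wrist")[:1]])
E
```

```text
time: 3.05
tool_pos: [0.4813, -0.2494, 0.2053]
ee_rot: [-1.571, 0.0, 0.31]
wrist_force: [0.2, -0.1, 0.6]
width: 0.0003
pos [ 0.4813 -0.2494  0.2053] t 3.05 F [ 0.2 -0.1  0.6]
shift mm [ 0.5 45.3  0.5] turn [-0.01 -0.17 -0.01]
housing pos [-79.4 -30.5 205.3]
[[1.0, 0.0, 0.001, -0.0], [-0.001, -0.257, 0.966, -0.179], [0.0, -0.966, -0.257, 0.075], [0.0, 0.0, 0.0, 1.0]]
slot [(0.97, array([ 0.4712, -0.2228,  0.0597]), array([ 0.4724, -0.2202,  0.062 ]))]
tooth_gap [(0.69, array([ 0.4811, -0.2485,  0.0493]), array([ 0.4816, -0.2488,  0.052 ]))]
window [(0.91, array([ 0.5848, -0.1809,  0.0645]), array([ 0.5837, -0.1842,  0.062 ]))]
shutter_grip [(0.68, array([ 0.6487, -0.2243,  0.1034]), array([ 0.6472, -0.2246,  0.101 ]))]
wheel_axis [(0.66, array([ 0.5456, -0.1941,  0.0366]), array([ 0.5475, -0.1959,  0.039 ]))]
```

View pics/w1a.png

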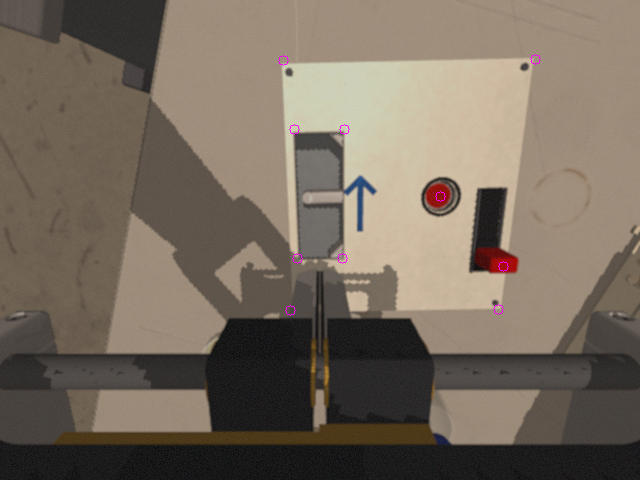

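Overlay agrees to ~3 px: slot at (295–344,133–258), tooth at (322,198), window red at (440,196). Descending into the gap.

```bash
python3 -m creep '[[0.5,50,0.5,0,0,0,255],[0.5,100,0.5,0,0,0,255],[0.5,135,0.5,0,0,0,255],[0.5,155,0.5,0,0,0,255],[0.5,172,0.5,0,0,0,255]]'; python3 -c "
from h import *
goto((-79,-30,32))"
```

```text
time: 3.98
tool_pos: [0.4801, -0.2503, 0.0325]
ee_rot: [-1.571, 0.0, 0.306]
wrist_force: [-1.1, 0.5, 0.2]
width: 0.0007
pos [ 0.4801 -0.2503  0.0325] t 3.975 F [-1.1  0.5  0.2]
shift mm [1.9 0.5 1. ] turn [-0.02 -0.37 -0.02]
housing pos [-80.9 -31.   32.5]
```

```bash
python3 -m creep '[[1.5,0,14,0,0,0,255],[1.5,0,24,0,0,0,255],[1.5,0,34,0,0,0,255],[1.5,0,42,0,0,0,255],[1.5,0,46,0,0,0,255]]'; python3 - <<'E'
from h import *
import cv2
goto((-79,20,32))
cv2.imwrite("pics/w2.png",robot.snapshot("wrist")["color"])
E
```

```text
time: 4.6
tool_pos: [0.4683, -0.2045, 0.0344]
ee_rot: [-1.57, -0.001, 0.309]
wrist_force: [-0.4, -0.1, 0.3]
width: 0.0005
pos [ 0.4683 -0.2045  0.0344] t 4.6 F [-0.4 -0.1  0.3]
shift mm [-1.   2.4  3.7] turn [-0.02 -0.24  0.05]
housing pos [-78.   16.3  34.4]
```

View pics/w2.png

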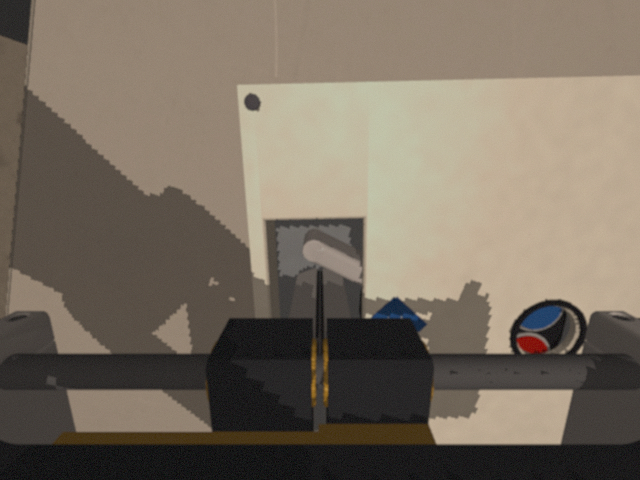

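About half a tooth round (blue entering the window at 540,320, red leaving). A little further, then hold.

```bash
python3 -m creep '[[0,0,3,0,0,0,255],[0,0,6,0,0,0,255],[0,0,8,0,0,0,255],[0,0,8,0,0,0,255],[0,0,8,0,0,0,255]]'; python3 - <<'E'
from h import *
import cv2
goto((-79,20,32))
cv2.imwrite("pics/w3.png",robot.snapshot("wrist")["color"])
E
```

```text
time: 5.28
tool_pos: [0.4658, -0.1981, 0.0335]
ee_rot: [-1.571, 0.0, 0.308]
wrist_force: [-0.1, -0.1, 0.2]
width: 0.0005
pos [ 0.4658 -0.1981  0.0335] t 5.275 F [-0.1 -0.1  0.2]
shift mm [-0.6  1.5 -3.1] turn [ 0.01 -0.29 -0.  ]
housing pos [-78.4  23.1  33.5]
```

View pics/w3.png

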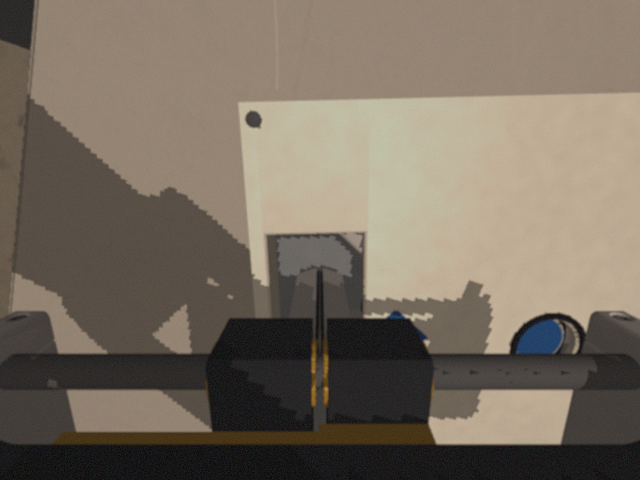

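Clicked: blue now in the window (545,338). Lift, go back, look, and lower.

```bash
python3 -m creep '[[0,-30,0,0,0,0,255],[0,-55,-2,0,0,0,255],[0,-55,-28,0,0,0,255],[0,-55,-53,0,0,0,255],[0,-55,-53,0,0,0,255]]'; python3 - <<'E'
from h import *
import cv2
goto((-79,-30,32))
cv2.imwrite("pics/w4.png",robot.snapshot("wrist")["color"])
E
```

```text
time: 5.95
tool_pos: [0.482, -0.2496, 0.0884]
ee_rot: [-1.571, 0.0, 0.306]
wrist_force: [-0.2, -0.1, 0.2]
width: 0.001
pos [ 0.482  -0.2496  0.0884] t 5.95 F [-0.2 -0.1  0.2]
shift mm [-0.1 56.4  0.9] turn [ 0.01 -0.39 -0.  ]
housing pos [-78.9 -30.9  88.4]
```

View pics/w4.png

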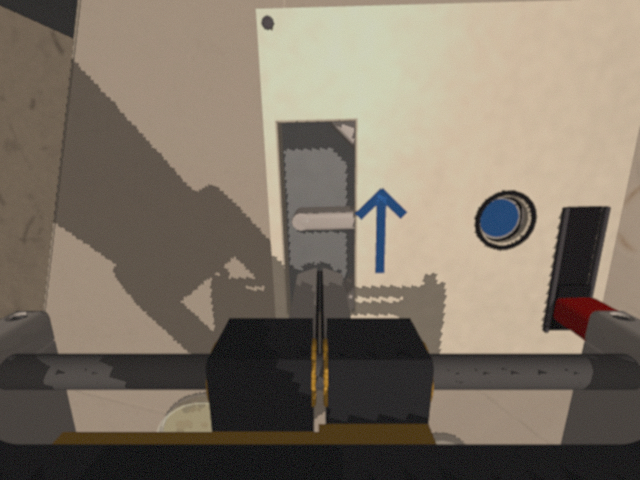

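Next tooth sits mid-slot (322,220), blue at rest in the window (503,218). Second tooth.

```bash
python3 -m creep '[[0,25,1,0,0,0,255],[0,45,1,0,0,0,255],[0,56,1,0,0,0,255],[0,56,1,0,0,0,255],[0,56,8,0,0,0,255]]' && python3 -m creep '[[0,0,7,0,0,0,255],[0,0,17,0,0,0,255],[0,0,27,0,0,0,255],[0,0,35,0,0,0,255],[0,0,39,0,0,0,255]]'; python3 - <<'E'
from h import *
import cv2
goto((-79,23,32))
cv2.imwrite("pics/w5.png",robot.snapshot("wrist")["color"])
E
```

```text
time: 6.62
tool_pos: [0.48, -0.241, 0.0334]
ee_rot: [-1.572, -0.001, 0.308]
wrist_force: [0.1, 0.2, 0.3]
width: 0.0002
time: 7.25
tool_pos: [0.467, -0.2024, 0.0325]
ee_rot: [-1.569, 0.001, 0.308]
wrist_force: [0.3, 0.4, -1.5]
width: -0.0001
pos [ 0.467  -0.2024  0.0325] t 7.25 F [ 0.3  0.4 -1.5]
shift mm [-0.4  0.5  4.4] turn [-0.09 -0.25 -0.03]
housing pos [-78.6  18.6  32.5]
```

View pics/w5.png

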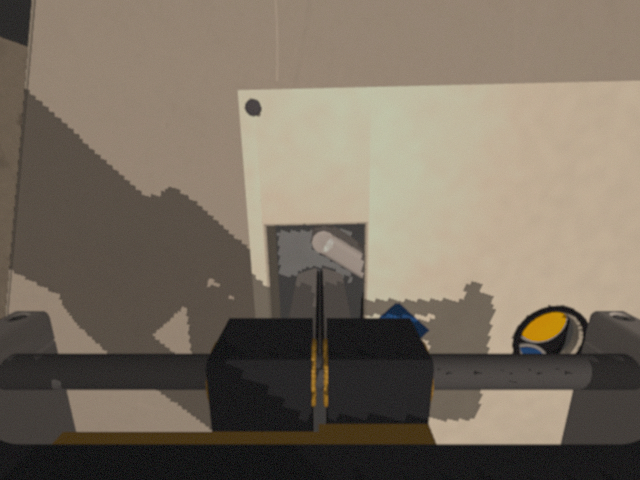

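```bash
python3 -m creep '[[0,0,2,0,0,0,255],[0,0,5,0,0,0,255],[0,0,5,0,0,0,255],[0,0,5,0,0,0,255],[0,0,5,0,0,0,255]]'&& python3 -m creep '[[0,-30,0,0,0,0,255],[0,-55,-2,0,0,0,255],[0,-55,-28,0,0,0,255],[0,-55,-53,0,0,0,255],[0,-55,-53,0,0,0,255]]'; python3 - <<'E'
from h import *
import cv2
goto((-79,-30,32))
cv2.imwrite("pics/w6.png",robot.snapshot("wrist")["color"])
E
```

```text
time: 7.92
tool_pos: [0.4661, -0.199, 0.0325]
ee_rot: [-1.571, 0.0, 0.308]
wrist_force: [0.5, -0.4, -0.1]
width: 0.0008
time: 8.55
tool_pos: [0.4823, -0.2506, 0.0874]
ee_rot: [-1.571, 0.0, 0.306]
wrist_force: [-0.0, 0.8, -0.4]
width: 0.0005
pos [ 0.4823 -0.2506  0.0874] t 8.55 F [-0.   0.8 -0.4]
shift mm [-0.2 55.4  1.9] turn [ 0.01 -0.39 -0.  ]
housing pos [-78.9 -31.9  87.4]
```

View pics/w6.png

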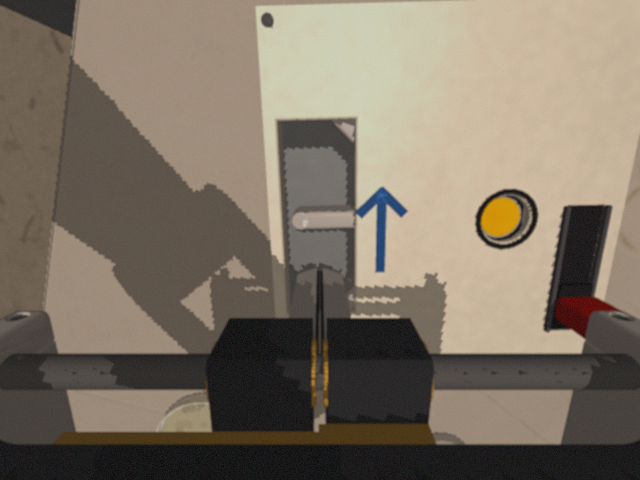

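Yellow at rest (503,217), tooth mid-slot: one more.

```bash
python3 -m creep '[[0,25,2,0,0,0,255],[0,45,2,0,0,0,255],[0,55,2,0,0,0,255],[0,55,2,0,0,0,255],[0,55,9,0,0,0,255]]' && python3 -m creep '[[0,0,7,0,0,0,255],[0,0,17,0,0,0,255],[0,0,27,0,0,0,255],[0,0,35,0,0,0,255],[0,0,39,0,0,0,255]]' && python3 -m creep '[[0,0,2,0,0,0,255],[0,0,5,0,0,0,255],[0,0,5,0,0,0,255],[0,0,5,0,0,0,255],[0,0,5,0,0,0,255]]'; python3 - <<'E'
from h import *
import cv2
goto((-79,23,32))
cv2.imwrite("pics/w7.png",robot.snapshot("wrist")["color"])
E
```

```text
time: 9.22
tool_pos: [0.48, -0.241, 0.0335]
ee_rot: [-1.572, -0.001, 0.308]
wrist_force: [-0.0, -0.8, 0.2]
width: 0.0008
time: 9.85
tool_pos: [0.467, -0.2024, 0.0325]
ee_rot: [-1.569, 0.001, 0.309]
wrist_force: [0.4, -0.3, -0.5]
width: 0.0007
time: 10.48
tool_pos: [0.4661, -0.199, 0.0325]
ee_rot: [-1.571, 0.0, 0.308]
wrist_force: [-0.0, -0.6, 0.8]
width: 0.0005
pos [ 0.4661 -0.199   0.0325] t 10.475 F [-0.  -0.6  0.8]
shift mm [-0.6  0.5  0.9] turn [ 0.  -0.3 -0. ]
housing pos [-78.4  22.1  32.5]
```

View pics/w7.png

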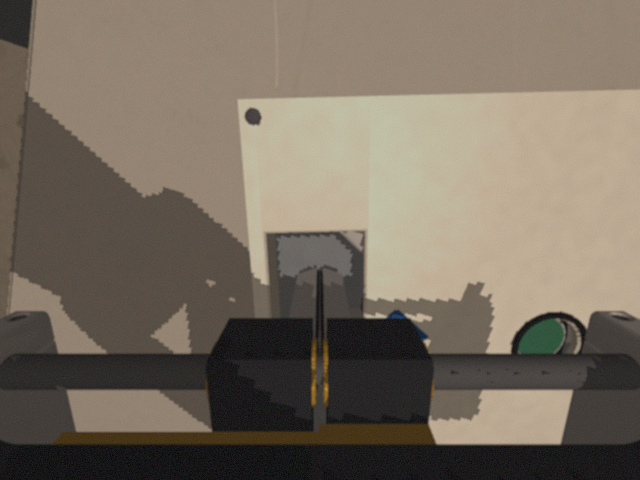

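Green has clicked into the window (545,338). Lift well clear and go behind the knob.

```bash
python3 -m creep '[[0,-50,0,0,0,0,255],[0,-105,0,0,0,0,255],[30,-120,-22,0,0,0,255],[75,-120,-58,0,0,0,255],[120,-120,-90,0,0,0,255]]' && python3 -m creep '[[44,0,-36,0,0,0,255],[44,0,-36,0,0,0,255]]'; python3 - <<'E'
from h import *
import cv2
goto((86,-88,76))
o=robot.get_obs()
s=robot.snapshot("wrist")
M=np.eye(4);M[:3,:3]=Ro.from_euler('xyz',o['ee_rot']).as_matrix();M[:3,3]=o['tool_pos']
s["world_from_camera"]=M@np.array(s["mount"]); im=s["color"].copy()
for p in [(73,-66,101),(99,-66,101),(99,-50,101),(73,-50,101)]:
    u=proj(s,hou(p)); cv2.circle(im,(int(u[0]),int(u[1])),3,(255,0,255),1)
cv2.imwrite("pics/w8.png",im)
for d in robot.landmark_of("shutter_grip","wrist")[:2]: print(d['p'],np.round(Ro.from_euler('z',-TH).apply(d['point']-T0)*1e3,1))
s=robot.snapshot("top"); cv2.imwrite("pics/top8.png",cv2.resize(s["color"][150:330,250:490],None,fx=3,fy=3,interpolation=cv2.INTER_CUBIC))
E
```

```text
time: 11.15
tool_pos: [0.6094, -0.2493, 0.1534]
ee_rot: [-1.572, -0.001, 0.307]
wrist_force: [0.1, -0.4, 1.0]
width: 0.0005
time: 11.4
tool_pos: [0.6622, -0.2701, 0.1464]
ee_rot: [-1.566, 0.005, 0.308]
wrist_force: [-0.3, -0.1, -1.1]
width: 0.0009
pos [ 0.6622 -0.2701  0.1464] t 11.4 F [-0.3 -0.1 -1.1]
shift mm [-0.  70.5 17.6] turn [-0.26 -0.29 -0.28]
housing pos [  86.3 -105.9  146.4]
0.93 [ 83.2 -59.4 100.7]
```

View pics/w8.png

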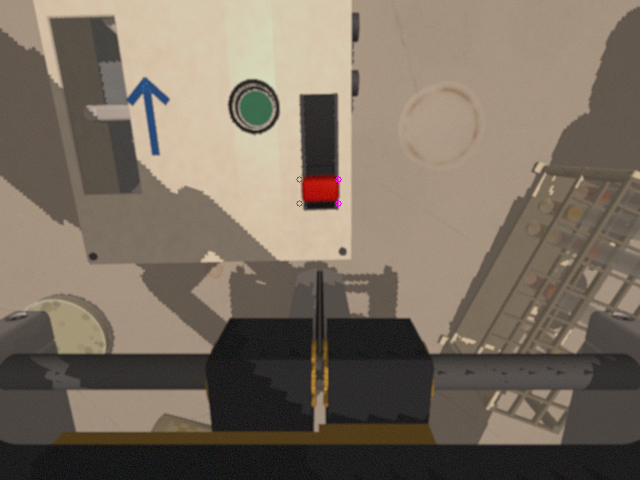

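Knob at home (320,190) matches the prediction; green window (255,107) at rest with tooth mid-slot. Lower behind the knob.

```bash
python3 -m creep '[[0,25,8,0,0,0,255],[0,50,15,0,0,0,255],[0,66,16,0,0,0,255],[0,69,16,0,0,0,255],[0,69,16,0,0,0,255]]';  python3 -c "
from h import *
goto((86,-29,76))"
```

```text
time: 12.18
tool_pos: [0.6559, -0.2544, 0.0848]
ee_rot: [-1.572, -0.001, 0.308]
wrist_force: [-1.0, -0.0, -0.1]
width: 0.0004
pos [ 0.6559 -0.2544  0.0848] t 12.175 F [-1.  -0.  -0.1]
shift mm [ 0.6  8.8 60. ] turn [ 0.08 -0.3   0.07]
housing pos [ 85.1 -89.   84.8]
```

```bash
python3 -m creep '[[0,8,5,0,0,0,255],[0,8,18,0,0,0,255],[0,8,31,0,0,0,255],[0,8,43,0,0,0,255],[0,8,52,0,0,0,255]]';  python3 -m creep '[[0,0,2,0,0,0,255],[0,0,4,0,0,0,255],[0,0,4,0,0,0,255]]'; python3 - <<'E'
from h import *
import cv2
goto((86,-29,76))
cv2.imwrite("pics/w9.png",robot.snapshot("wrist")["color"])
E
```

```text
time: 12.8
tool_pos: [0.6393, -0.2044, 0.0753]
ee_rot: [-1.572, 0.001, 0.308]
wrist_force: [-0.8, -5.4, -3.0]
width: 0.0005
time: 13.18
tool_pos: [0.6385, -0.2014, 0.0755]
ee_rot: [-1.572, 0.001, 0.308]
wrist_force: [-0.9, -5.2, -2.3]
width: 0.0004
pos [ 0.6385 -0.2014  0.0755] t 13.175 F [-0.9 -5.2 -2.3]
shift mm [ 1.1 -0.5  4.2] turn [ 0.07 -0.3  -0.04]
housing pos [ 84.9 -33.2  75.5]
```

View pics/w9.png

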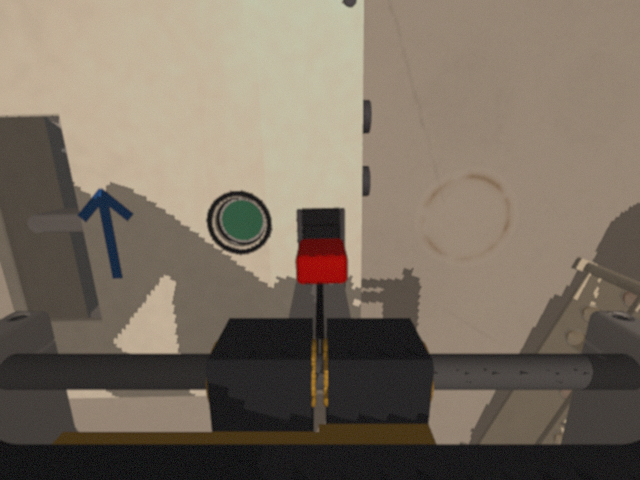

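Knob is moving (5 N), black track still visible ahead (320,222); continue in small steps until the force jumps.

```bash
python3 -m creep '[[0,0,2,0,0,0,255],[0,0,4,0,0,0,255],[0,0,4,0,0,0,255]]'; python3 -m creep '[[0,0,1,0,0,0,255],[0,0,2,0,0,0,255],[0,0,2,0,0,0,255]]'; python3 - <<'E'
from h import *
import cv2
goto((86,-29,76))
cv2.imwrite("pics/w10.png",robot.snapshot("wrist")["color"])
E
```

```text
time: 13.6
tool_pos: [0.6374, -0.1981, 0.0755]
ee_rot: [-1.573, 0.001, 0.307]
wrist_force: [-1.9, -6.6, -1.6]
width: 0.0006
time: 13.98
tool_pos: [0.6374, -0.198, 0.0755]
ee_rot: [-1.576, 0.0, 0.307]
wrist_force: [0.7, -10.3, -5.0]
width: 0.0006
pos [ 0.6374 -0.198   0.0755] t 13.975 F [  0.7 -10.3  -5. ]
shift mm [ 1.2 -0.5  0.7] turn [ 0.32 -0.36 -0.01]
housing pos [ 84.8 -29.7  75.5]
```

View pics/w10.png

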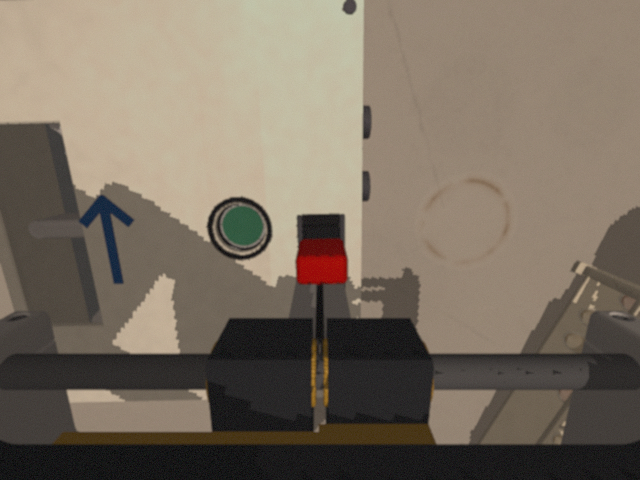

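Stalled at y=-29.7 with force rising 6.6→10.3 N, as expected for the end stop (−29). One more nudge to confirm, then back off.

```bash
python3 -m creep '[[0,0,2,0,0,0,255],[0,0,3,0,0,0,255],[0,0,3,0,0,0,255]]'; python3 -c "
from h import *
goto((86,-29,76))"; python3 -m creep '[[0,0,-12,0,0,0,255],[0,0,-25,0,0,0,255],[0,0,-38,0,0,0,255],[0,0,-54,0,0,0,255],[0,0,-72,0,0,0,255]]'; python3 -m creep '[[0,-30,0,0,0,0,255],[0,-70,0,0,0,0,255],[0,-70,0,0,0,0,255]]'; python3 - <<'E'
from h import *
import cv2
goto((86,-88,146))
cv2.imwrite("pics/w11.png",robot.snapshot("wrist")["color"])
for d in robot.landmark_of("shutter_grip","wrist")[:2]: print(d['p'],np.round(Ro.from_euler('z',-TH).apply(d['point']-T0)*1e3,1))
s=robot.snapshot("side"); cv2.imwrite("pics/s11.png",s["color"])
E
```

```text
time: 14.4
tool_pos: [0.6373, -0.1979, 0.0756]
ee_rot: [-1.582, -0.001, 0.305]
wrist_force: [3.1, -14.7, -5.4]
width: 0.0005
pos [ 0.6373 -0.1979  0.0756] t 14.4 F [  3.1 -14.7  -5.4]
shift mm [ 1.2 -0.4  0.5] turn [ 0.62 -0.43  0.04]
housing pos [ 84.8 -29.5  75.6]
time: 15.02
tool_pos: [0.6587, -0.2604, 0.0761]
ee_rot: [-1.569, -0.002, 0.309]
wrist_force: [0.1, 0.2, -1.0]
width: 0.0008
time: 15.4
tool_pos: [0.6606, -0.2616, 0.1513]
ee_rot: [-1.577, -0.008, 0.308]
wrist_force: [0.2, -0.3, 0.6]
width: 0.0002
pos [ 0.6606 -0.2616  0.1513] t 15.4 F [ 0.2 -0.3  0.6]
shift mm [-1.4  5.3  9.4] turn [ 0.34 -0.26  0.45]
housing pos [ 87.3 -97.3 151.3]
0.88 [ 86.7 -55.5 101.8]
```

View pics/w11.png

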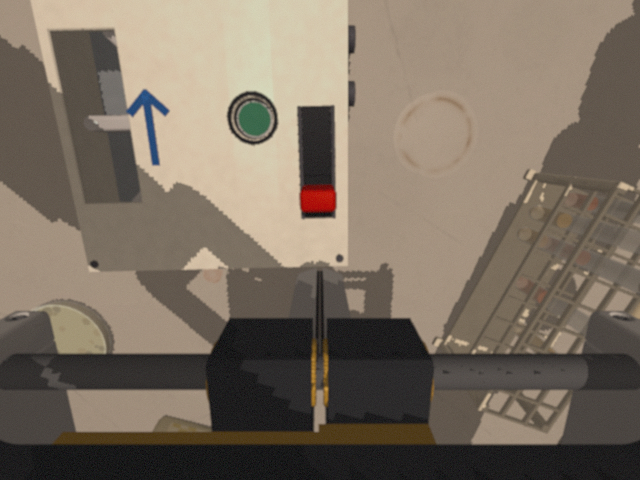

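View pics/s11.png

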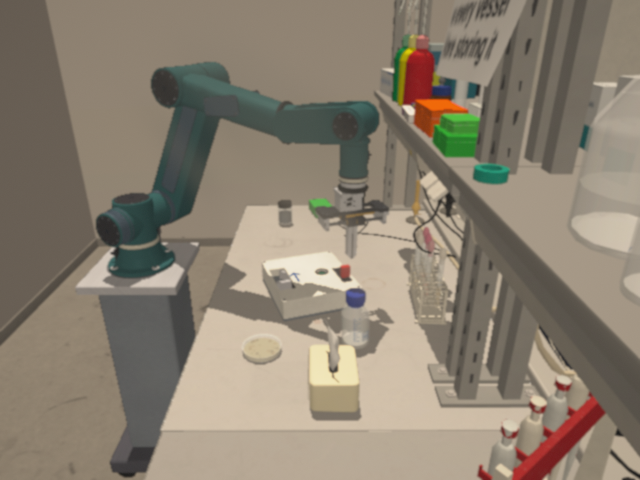

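Knob is back home (318,200), green stands in the window (253,117), bystanders are where they were, and the robot is clear.

```bash
python3 -m creep '[[0,0,0,0,0,0,255],[0,0,0,0,0,0,255]]'; python3 -c "
from bench import robot
print(robot.close_job())"
```

```text
time: 15.8
tool_pos: [0.6573, -0.2603, 0.1438]
ee_rot: [-1.569, 0.002, 0.308]
wrist_force: [-0.2, -0.8, -0.2]
width: 0.0005
the job is handed in; nothing more can be done
None
```

The job is handed in. The green filter stands in the window, and the red shutter knob went to the end of its track and sprang back home. It took about 15.8 s of the 64 s allowed.

- **Wheel:** The wheel started with red in the window, so it needed three pushes: red to blue, blue to yellow, yellow to green. A wrist picture after each push showed the new colour in the window. Later pictures showed the next tooth back in mid-slot.
- **Shutter:** I slid the knob only after green was in. The fingers stalled at the end stop at y = −29.5 mm, where −29 was expected. The y-axis force rose there from about 5 N to about 15 N.
- **Last checks:** The final wrist picture shows green in the window and the knob at its home position. The network put it at (86.7, −55.5) mm, against (86, −58) nominal, which is within its error. The fingers were clear, with a wrist force under 1 N. The side picture shows the jar, tip box, dish and bottle where they were.
- **Disagreement:** In the wrist picture at the end of the push, a strip of black track still showed ahead of the knob. I took it for the slot's end margin and viewing angle, because the knob would not move further.

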